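Pack a tube tight in a cutting jig with shims and a wedge, and hold it

ROBOT

A 7-joint arm with a two-finger parallel gripper is mounted at the origin on the work surface. World frame = base frame: x ahead of the robot, y to its left, z up, the work surface at z = 0. Lengths are in m, angles in rad, forces in N, time in s.
With the tool pointing down it reaches from about 0.425 to 1.025 m from the base axis. Payload 3.6 kg.
Tool frame: the origin (TCP) lies midway between the tips of the shut fingers; the grasp point (between the pads) lies 19 mm behind it; z points along the fingers, y is the direction in which the jaws open and shut (so a half turn about z gives the same grasp; the last joint's range is limited). The gripper opens to 85 mm and grips with 20 to 120 N. Pads are 22 mm wide; open, the fingers measure 114 mm over their backs; the gripper's body (76 mm by 85 mm) begins 54 mm behind the grasp point. The pads swing forward as they close: fully open they stand 13 mm farther back than shut.
Start: joints at [1.054, 0.591, 0.048, 1.609, -0.033, 0.943, -0.034], TCP at [0.297, -0.661, 0.231] pointing down, gripper open.
Joint ranges: [-2.69, 2.69], [-0.47, 2.24], [-1.27, 1.36], [0.19, 2.51], [-1.53, 4.68], [0.08, 2.07], [-3.09, 3.09]. Speed limits (rad/s): [2.57, 2.57, 3.14, 3.14, 3.14, 3.14, 3.14].

INTERFACE

Orientations are given as a unit quaternion [x, y, z, w].
In Python, from bench import move_ptp, move_straight, set_joints, ungrasp, clamp, sleep, solve_ik, capture, camera_params, IKError, close_job, current_clock, current_joint_positions, current_dq, current_joint_efforts, current_tool_pos, current_ee_rot, current_force, current_moment, current_width gives the robot as it stands. Calls block until the motion is done:
- move_ptp(position, orientation): joint-space move of the TCP to a pose.
- move_straight(position, max_speed=0.15, rot=None): straight line of the TCP; rot=None keeps the orientation; max_speed is the mean speed in m/s.
- set_joints(angles): joint-space move.
- ungrasp() and clamp(): open the fingers fully, or close them until they stop; the grip force is fixed at half the most.
- sleep(seconds).
- solve_ik(position, orientation): joint angles nearest the present ones, or None.
- capture(name): name is "scene" or "top"; returns (picture, depth): 384x512x3 uint8, red, green, blue; 384x512 float32, m along the optical axis (not along the pixel's ray), 0 where there is no reading.
- camera_params(name): a dict with "K" (3x3 intrinsics, pixels), "rvec" (rotation vector, rad) and "tvec" (3), from world to camera coordinates, as OpenCV has them. Camera axes: x right, y down, z forward; pixel columns grow to the right and rows downward; lengths in m; the calibration is good to about 2 mm. A picture is of the moment at which its call begins. camera_params takes no time and is no camera call.
A pose or a line that the arm cannot do raises IKError and nothing moves.
- close_job(): hands the job in, once; it reports no verdict.
Readings, each from a call of its own:
- current_clock(): time.
- current_joint_positions(): joint angles.
- current_dq(): joint speeds.
- current_joint_efforts(): joint torques, N m.
- current_tool_pos(): TCP position.
- current_ee_rot(): TCP orientation.
- current_force(): force on the tool from outside, world axes, zero at the start.
- current_moment(): the same for the moment, N m.
- current_width(): finger opening in m.
Only numpy, scipy, OpenCV 4.12 (cv2) and the standard library are available. Lean on these libraries where they do the work, as an engineer would, in place of code of your own. Each camera call takes 0.05 s, during which the arm holds its last target. There are 200 camera calls.

TASK

The square tube lies loose in the cutting jig. Slide the tabbed shims up out of their rack and stand them upright, fully down, in the gap between tube and stop, one or both as the gap needs, until what remains is narrow enough for the wedge. Then push the wedge down into it, tip first with its upright face to the shims, until you feel everything go tight and the tube pressed against the fence, and finish while still gripping the wedge and keeping it pressed in.

Things in the scene. Friction and masses are not known exactly. Their poses are not given: they have to be found in the camera images.
- jig: Flat dark steel base plate 240 x 170 x 10 mm of the cutting jig, fixed to the bench. Origin at the centre of its underside; its top is 10 mm higher. Fence, stop, tube, shims and wedge are smooth and oiled (friction about 0.3), the plate and the grip tabs are dry (0.6). Its x axis runs along the tube, its y axis across it, from the stop towards the fence.
- fence: Fixed upright steel bar on the jig, 200 mm along x, 15 mm thick, top 50 mm above the jig plate. Origin at the foot of its inner face (the face towards the tube and the stop, looking to -y), mid-length; same axes as the jig, 45 mm from the jig's centre in +y.
- stop: Fixed bare steel block on the jig, 100 mm along x, 25 mm thick, top 50 mm above the jig plate. Origin at the foot of its inner face (looking to +y, towards the tube), mid-length; same axes as the jig. Its distance from the fence changes from run to run: the gap to be packed, between this face and the tube, is 22 to 45 mm wide.
- tube: Loose square steel tube 50 x 50 mm, 200 mm long along x, 0.6 kg, lying on the jig plate with one side against the fence (50 mm of the space between fence and stop). Origin at the centre of its underside; same axes as the jig at the start.
- rack: Fixed wooden rack 120 (x) x 140 (y) mm, 35 mm high, with three slots along its x axis at y = -45, 0 and +45 mm; slot floors 8 mm above the bench. A shim stands in each outer slot (which is in which varies; 14 mm wide, 27 mm deep), the wedge in the middle one. Origin at the centre of its underside.
- shim_a: Loose aluminium shim plate standing upright, 0.18 kg: 90 mm (x) x 12 mm thick (y) x 50 mm high, with a tab on top 20 mm (x) x 12 mm (y), from 50 to 84 mm above its lower edge, centred at x = +35 mm. Origin at the centre of its lower edge. Pinch the tab across its thickness.
- shim_b: Loose aluminium shim plate like shim_a but with its tab at the other end, centred at x = -35 mm, so that the tabs do not get in each other's way. Origin at the centre of its lower edge.
- wedge: Dark steel wedge standing tip down, 0.25 kg, 50 mm wide (x). One face is upright, at y = +10.5 mm (to go against the shims); the other slopes: thickness 3 mm at the tip, 0.4 mm more per mm up, 25.4 mm at 56 mm. Grip tab 20 (x) x 10 (y) mm from 56 to 90 mm up, centred on x = y = 0. Origin: on the tab's axis at tip level. Jams in a remaining gap of 6 to 22 mm.
Things that resemble listed ones, but are neither listed nor needed, are in the scene too. Leave any pink look-alike of the shim_a alone.

How it is judged:
On the way, in this order (a step that is already met when the one before it is completed fails the run):
1. a shim has been slid up out of its slot in the rack (z of any of shim_a, shim_b in the frame of rack above 0.037 m), for 0.1 s.
2. a shim stands fully down in the gap between tube and stop, let go of ((((z of shim_a in the frame of jig between 0.006 and 0.0145 m and angle between shim_a's own z axis and vertical below 0.15 rad and x of shim_a in the frame of stop between -0.03 and 0.03 m and y of shim_a in the frame of stop above 0.002 m and y of shim_a in the frame of fence below -0.052 m) and contact force between the fingers and shim_a below 0.2 N) or ((z of shim_b in the frame of jig between 0.006 and 0.0145 m and angle between shim_b's own z axis and vertical below 0.15 rad and x of shim_b in the frame of stop between -0.03 and 0.03 m and y of shim_b in the frame of stop above 0.002 m and y of shim_b in the frame of fence below -0.052 m) and contact force between the fingers and shim_b below 0.2 N))), for 0.2 s.
3. the wedge has been lifted out of the rack (z of wedge in the frame of rack above 0.037 m), for 0.1 s.
At the end, for the whole second after the job is handed in: Shims used stand on the plate (4 mm) by the stop (30 mm), an unused one is over 120 mm away; all upright within 0.15 rad; wedge 3 mm or more in, off the plate, pressing a shim and the stop loaded with 3 N, the tube the fence with 2 N; tube flat and straight; fingers grip the wedge (5 N), at rest ((((z of shim_a in the frame of jig between 0.006 and 0.0145 m and angle between shim_a's own z axis and vertical below 0.15 rad and x of shim_a in the frame of stop between -0.03 and 0.03 m and y of shim_a in the frame of stop above 0.002 m and y of shim_a in the frame of fence below -0.052 m) and contact force between shim_a and wedge above 3 N) or ((z of shim_b in the frame of jig between 0.006 and 0.0145 m and angle between shim_b's own z axis and vertical below 0.15 rad and x of shim_b in the frame of stop between -0.03 and 0.03 m and y of shim_b in the frame of stop above 0.002 m and y of shim_b in the frame of fence below -0.052 m) and contact force between shim_b and wedge above 3 N)) and (horizontal distance between shim_a and stop above 0.12 m or (z of shim_a in the frame of jig between 0.006 and 0.0145 m and angle between shim_a's own z axis and vertical below 0.15 rad and x of shim_a in the frame of stop between -0.03 and 0.03 m and y of shim_a in the frame of stop above 0.002 m and y of shim_a in the frame of fence below -0.052 m)) and (horizontal distance between shim_b and stop above 0.12 m or (z of shim_b in the frame of jig between 0.006 and 0.0145 m and angle between shim_b's own z axis and vertical below 0.15 rad and x of shim_b in the frame of stop between -0.03 and 0.03 m and y of shim_b in the frame of stop above 0.002 m and y of shim_b in the frame of fence below -0.052 m)) and contact force between any of wedge, shim_a, shim_b and stop above 3 N and contact force between tube and fence above 2 N and z of wedge in the frame of jig between 0.0115 and 0.057 m and x of wedge in the frame of stop between -0.03 and 0.03 m and angle between wedge's own z axis and vertical below 0.15 rad and z of tube in the frame of jig below 0.014 m and angle between tube's own z axis and vertical below 0.1 rad and angle between the x axis of tube and the x axis of jig, either way round below 0.06 rad and contact force between the fingers and wedge above 5 N and linear speed of wedge below 0.02 m/s); the arm keeps its last pose, push and grip.
It also fails if it takes over 72 s, if anything falls off the work surface, if the arm or the gripper's body presses on something with over 40 N, if the wrist force passes 120 N, or if a joint passes its speed limit or range.

## Working session

There is one attempt and no reset: what is moved stays moved. The work goes in short steps, each a Python script; the robot and the scene stay as the last script left them, time stands still between calls to the robot, and variables do not carry over. Pictures are saved under pics/ and viewed, about 8 in all and at most 12, crops included, and the job is handed in when it is done.

```bash
ls; mkdir -p pics; cat > h.py <<'E'
import numpy as np, cv2
from bench import *
def shot(n):
    im,d=capture(n); np.savez(f'{n}.npz',im=im,d=d); return im,d
def pts(n,d):
    p=camera_params(n);K=np.array(p['K']);R=cv2.Rodrigues(np.array(p['rvec'],float))[0];t=np.array(p['tvec'],float).ravel()
    v,u=np.mgrid[:d.shape[0],:d.shape[1]]
    c=np.dstack([(u-K[0,2])/K[0,0]*d,(v-K[1,2])/K[1,1]*d,d])
    W=(c-t)@R; W[d<=0]=np.nan
    return W
E
python3 - <<'E'
from h import *
for n in('scene','top'):
    im,d=shot(n); cv2.imwrite(f'pics/{n}0.png',im[:,:,::-1])
    p=camera_params(n);R=cv2.Rodrigues(np.array(p['rvec'],float))[0]
    print(n,p['K'],-R.T@np.array(p['tvec']).ravel(),R[2],(d>0).mean())
print(current_clock(),current_ee_rot(),current_tool_pos(),current_width())
E
```

```text
pics
scene [[460.67544557   0.         255.48843488]
 [  0.         460.67544557 200.29807969]
 [  0.           0.           1.        ]] [0.88965052 0.68764721 0.64020429] [-0.39472213 -0.69189321 -0.60454796] 0.9963429768880209
top [[348.15819806   0.         252.8452658 ]
 [  0.         348.15819806 186.96727032]
 [  0.           0.           1.        ]] [0.43190972 0.02666381 0.86339345] [ 0.09871847 -0.00794008 -0.99508372] 0.9960530598958334
0.1 [ 9.77728091e-01  2.09873126e-01 -2.83295915e-04 -9.85236235e-04] [ 0.29715367 -0.66047861  0.23023914] 0.08537873501853044
```

```bash
python3 -c "
import cv2,numpy as np
" ; ls pics
```

```text
scene0.png
top0.png
```

View pics/scene0.png

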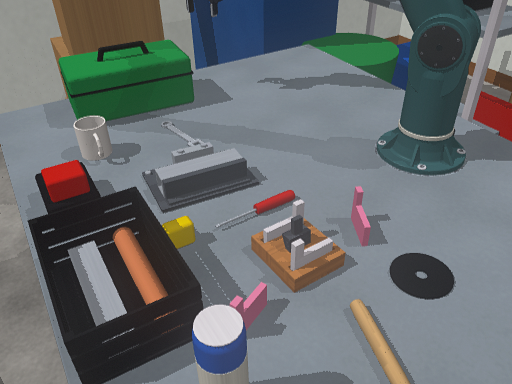

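View pics/top0.png

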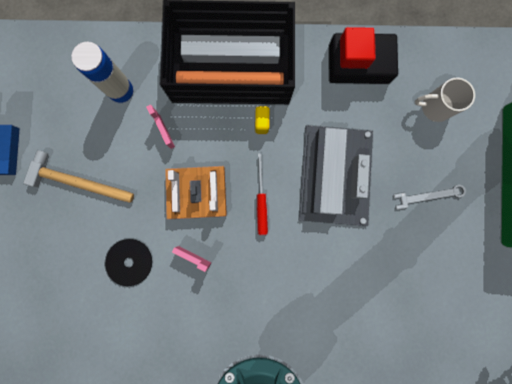

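The scene view shows the jig at about (200,178) and the rack at (297,247), with pink look-alikes at (360,215) and (255,305). In the top view the jig spans (303–372,126–227), with the light tube at u≈332 and a short block at u≈363. The rack is at (165–226,167–220), with white shims at u≈174 and u≈213 and the wedge at u≈196.

```bash
cat >> h.py <<'E'
def rect(P):
    (c,s,a)=cv2.minAreaRect((P[:,:2]*1000).astype(np.float32)); return np.round(c,1),np.round(s,1),round(a,1)
E
python3 - <<'E'
from h import *
z=np.load('top.npz');im,d=z['im'],z['d'];W=pts('top',d)
def show(name,u0,u1,v0,v1,zr,m=None):
    k=np.zeros(d.shape,bool);k[v0:v1,u0:u1]=1
    k&=(W[...,2]>zr[0])&(W[...,2]<zr[1])
    n,l,st,_=cv2.connectedComponentsWithStats(k.astype(np.uint8))
    for i in range(1,n):
        if st[i,4]>8:
            P=W[l==i]; print(name,st[i,:5],'z %.1f'%(1e3*np.median(P[:,2])),*rect(P))
print('table',np.nanmedian(W[230:300,250:300,2]))
show('jigtop',290,385,115,240,(.052,.07))
show('jigplate',290,385,115,240,(.004,.07))
show('rack',155,235,155,230,(.02,.1))
show('rack tabs',155,235,155,230,(.075,.12))
print((W[175,300:376,2]*1e3).round().astype(int))
print(((W[210,300:376,2])*1e3).round().astype(int))
for v in (170,180,193,205,212): print(v,(W[v,160:230,2]*1e3).round().astype(int))
a=cv2.resize(im[115:240,290:385],None,fx=4,fy=4,interpolation=3)
b=cv2.resize(im[150:235,150:245],None,fx=4,fy=4,interpolation=3)
b=cv2.copyMakeBorder(b,0,a.shape[0]-b.shape[0],0,0,0)
cv2.imwrite('pics/c1.png',np.hstack([a,b])[:,:,::-1])
E
```

```text
table -0.0009090880987939717
jigtop [ 313  127   34   87 2407] z 59.1 [ 554.7 -159. ] [ 66.4 202.6] 85.8
jigtop [355 154  14  43 490] z 59.2 [ 542.8 -235.8] [26.7 99.8] 86.1
jigplate [ 299  125   74  101 6554] z 19.0 [ 551.5 -186.1] [170.6 240.1] 85.8
rack [ 165  166   61   53 2933] z 34.8 [502.1 158.8] [120.3 140.5] 3.6
rack tabs [168 170   7  10  66] z 90.2 [535.  204.9] [19.6 11.5] 3.5
rack tabs [191 185   5  10  48] z 95.3 [501.8 153.2] [19.4  8.5] 2.2
rack tabs [209 200   7  10  61] z 90.7 [468.6 111.4] [19.9 11.9] 2.3
[                  -1                    1                    6
                   12                    9                   14
                   16                   16                   15
                   15                   17                   15
                   16                   28                   41
                   55                   59                   57
                   57                   60                   58
                   59                   57                   60
                   59                   59                
[... 3079 characters left out ...]

 35 36 35 33 36 33 65 96 95 97 98 93 66 62 59 61 61 34 33 36 35 34 33 33
 36 33 34 57 57 55 57 57 39 34 33 35 33 37 35 34 33  5 -1 -2  0  1]
205 [-2  0  1 -1 -3 -3 32 35 36 37 35 37 58 57 58 57 56 52 43 29 34 35 33 31
 35 32 35 34 36 36 32 34 33 35 34 35 35 33 34 34 37 33 32 33 35 31 35 33
 31 91 91 93 89 89 90 73 53 23 33 34 35 33 33 38 34 21  0  2 -1  1]
212 [-4  0  2  1 -3  2 34 33 34 36 34 34 35 33 26 19  9  4  6  8 35 34 30 29
 32 35 35 32 34 34 32 34 34 31 32 34 34 35 34 36 36 34 33 34 35 34 33 34
 32 35 35 34 31 34 33 33 34 33 34 33 35 35 35 34 34 32 -3 -2  1  0]<stdin>:15: RuntimeWarning: invalid value encountered in cast
<stdin>:17: RuntimeWarning: invalid value encountered in cast
```

View pics/c1.png

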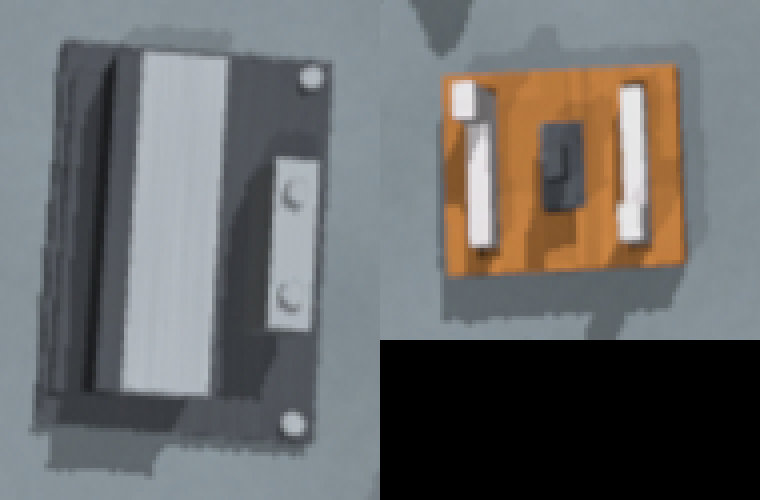

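The close-up shows the jig with the fence at left (+y), the tube, the gap and the stop block at right (-y). The rack holds the left shim with its tab at the far end, the wedge in the middle, and the right shim with its tab at the near end. Gap ≈ 32 mm. I'll find out which way the wedge faces and a refined gap, then pick the right-hand shim.

```bash
cat >> h.py <<'E'
def q(deg): a=np.radians(deg)/2; return [np.cos(a),np.sin(a),0,0]
def fr(c,deg):
    a=np.radians(deg);X=np.array([np.cos(a),np.sin(a)]);Y=np.array([-np.sin(a),np.cos(a)])
    return lambda W:np.dstack([(W[...,:2]-c)@X,(W[...,:2]-c)@Y,W[...,2]])
E
python3 - <<'E'
from h import *
z=np.load('top.npz');W=pts('top',z['d'])
R=fr([.5021,.1588],3.6)(W)*1e3
def ext(F,k,ax):
    v=F[k][:,ax]; return len(v),np.percentile(v,[0,2,50,98,100]).round(1)
x,y,h=R[...,0],R[...,1],R[...,2]
k=(abs(x)<28)&(abs(y)<25)
print('wedge body y',ext(R,k&(h>56)&(h<72),1),'x',ext(R,k&(h>56)&(h<72),0))
print('wedge tab y',ext(R,k&(h>88),1),'x',ext(R,k&(h>88),0))
J=fr([.5515,-.1861],-4.15)(W)*1e3
x,y,h=J[...,0],J[...,1],J[...,2]
g=[]
for lo in range(-42,42,6):
    k=(x>lo)&(x<lo+6)&(h>56)&(h<63)
    t=y[k&(y>-25)&(y<75)]; s=y[k&(y<-25)&(y>-80)]
    g.append([t.min(),t.max(),s.max(),s.min()])
print(np.round(g,1).T, np.mean(g,0).round(2))
for p in ([.4686,.1114],[.5428+.035*-1,-.2158]):
  print(solve_ik([*p,.22],q(3.6)))
E
```

```text
wedge body y (193, array([-17.4, -16.9,  -7.9,   7. ,   7.5])) x (193, array([-25.2, -25.1,  -2.6,  23.7,  24.2]))
wedge tab y (43, array([-9.9, -9.8, -6.1, -1.5, -1.2])) x (43, array([-9.7, -9.6, -0.5,  8.6,  9. ]))
[[ -4.1  -3.7  -5.8  -5.3  -5.2  -5.   -4.6  -4.1  -4.1  -5.8  -5.5  -4.9
   -4.4  -4.5]
 [ 59.2  59.6  60.1  60.   60.3  58.8  59.3  59.4  59.9  60.2  58.8  58.8
   59.4  60.2]
 [-37.5 -38.2 -37.8 -37.7 -37.3 -37.3 -37.7 -37.6 -36.9 -37.9 -37.9 -37.9
  -37.6 -37.6]
 [-62.6 -61.6 -62.6 -61.4 -61.3 -60.9 -60.6 -62.4 -62.6 -61.9 -61.7 -61.5
  -61.3 -60.7]] [ -4.79  59.57 -37.63 -61.64]
[-0.14773397  0.31169598 -0.22246132  2.14838168  0.10630332  0.69150386
 -1.94977625]
[ 0.26605351  0.38951276  0.07038903  2.01451773 -0.03966966  0.73882418
 -1.14744579]
```

```bash
python3 -c "
import cv2
i=cv2.imread('pics/scene0.png')[190:300,225:385]
cv2.imwrite('pics/c2.png',cv2.resize(i,None,fx=5,fy=5,interpolation=2))"
```

```text
(no output)
```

View pics/c2.png

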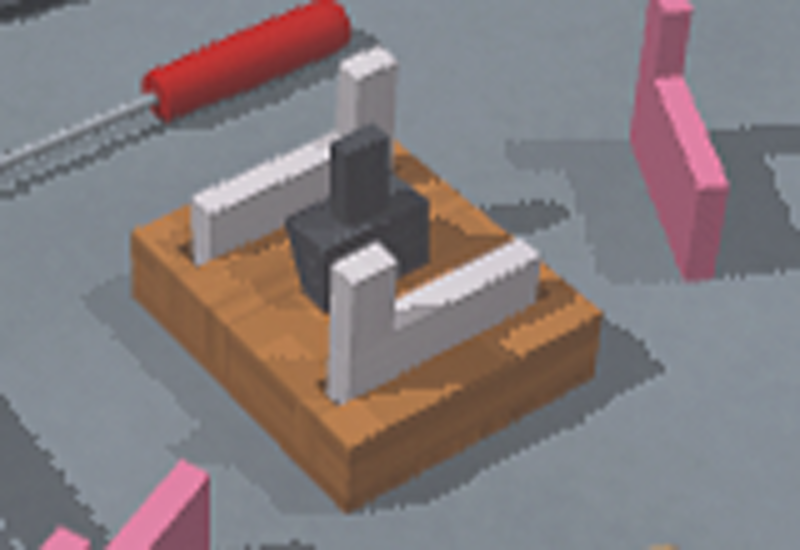

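The wedge's end face slopes on its -y side, so its upright face looks to +y. The slot geometry says the same: the tab is offset to -y. So the shim goes by the tube and the wedge by the stop, with no flip. The gap is about 32.3 mm, so one shim leaves about 20.3 mm, which is within 6–22 mm. Now I'll pick the right shim.

```bash
python3 - <<'E'
from h import *
p=[.4695,.1115]
move_ptp([*p,.17],q(3.6)); print(current_clock(),current_tool_pos())
move_straight([*p,.065],.12); f0=current_force(); clamp()
print(current_clock(),current_width(),current_tool_pos(),f0,current_force())
move_straight([*p,.11],.08); print(current_force(),current_width())
move_straight([*p,.19],.15); print(current_clock(),current_force(),current_width())
im,d=shot('scene'); cv2.imwrite('pics/s1.png',im[:,:,::-1])
E
```

```text
2.9 [0.46998942 0.11080264 0.17003921]
4.5917 0.011016801407134536 [0.46956903 0.11145246 0.06523741] [-0.11411878 -1.20641107  0.42904884] [ 0.05248253 -0.16700573  3.60687009]
[ 0.02048011 -0.2660775  -1.36269135] 0.010875808877345327
5.9917 [ 1.21124716  0.28473456 -1.98744311] 0.010881679436594441
```

View pics/s1.png

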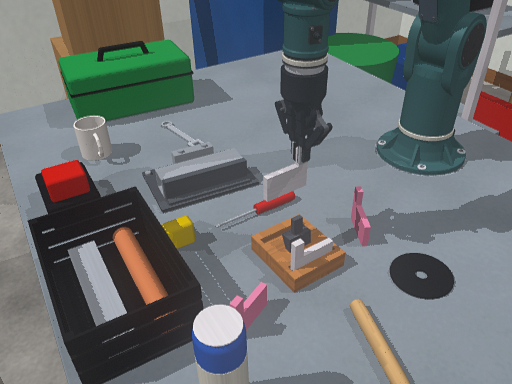

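Shim held level by its tab, clear of the rack at (285,180). Now I'll place it in the gap near the tube.

```bash
python3 - <<'E'
from h import *
p=[.5106,-.1972]
move_ptp([*p,.19],q(-4.15)); print(current_clock(),current_tool_pos()); f0=current_force()
for z in (.13,.11,.095,.08,.072,.070,.0685,.067,.0655,.064):
    move_straight([*p,z],.1 if z>.07 else .03); f=current_force()-f0; print(z,f.round(1))
    if abs(f).max()>8: break
im,d=shot('scene'); cv2.imwrite('pics/s2.png',cv2.resize(im[110:230,120:300],None,fx=4,fy=4,interpolation=2)[:,:,::-1])
print(current_clock(),current_tool_pos(),current_width())
E
```

```text
7.2333 [ 0.51083474 -0.19492127  0.18964895]
0.13 [1.4 0.2 0.5]
0.11 [ 1.3 -0.2 -0.6]
0.095 [ 0.5 -1.5  1.3]
0.08 [ 0.5 -1.  -0.5]
0.072 [ 1.2 -0.6 -0.5]
0.07 [ 0.7 -0.1 -0.5]
0.0685 [ 1.1 -0.4  0.5]
0.067 [ 0.5 -0.7  3.5]
0.0655 [-1.8  1.7 16.6]
10.2333 [ 0.51077515 -0.19738584  0.06722113] 0.010785608366485944
```

View pics/s2.png

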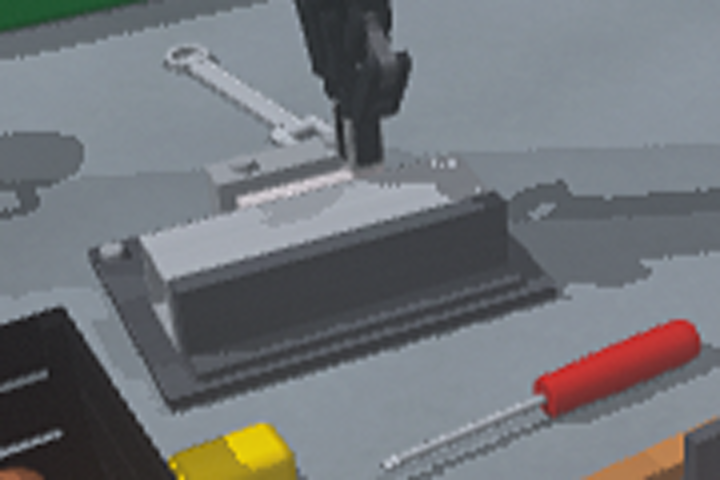

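The shim is down between tube and stop with its top level with theirs, and contact came at the expected height. Release it, go to the wedge, measure the shim, and pick the wedge.

```bash
python3 - <<'E'
from h import *
p=[.5107,-.1973]
move_straight([*p,.0672],.03); ungrasp(); print('open',current_clock(),current_force())
move_straight([*p,.20],.2)
w=[.5018,.1533]
move_ptp([*w,.18],q(3.6))
im,d=shot('top'); W=pts('top',d); J=fr([.5515,-.1861],-4.15)(W)*1e3
cv2.imwrite('pics/t2.png',cv2.resize(im[115:240,290:385],None,fx=4,fy=4,interpolation=2)[:,:,::-1])
x,y,h=J[...,0],J[...,1],J[...,2]
for lo in range(-54,50,8):
    k=(x>lo)&(x<lo+8)&(y>-40)&(y<0); o=np.argsort(y[k]); print(lo,list(zip(y[k][o].round().astype(int),h[k][o].round().astype(int)))[::3])
print(current_clock(),current_tool_pos())
E
```

```text
open 11.1917 [ 0.16848559 -0.04618236 -0.28799787]
-54 [(np.int64(-40), np.int64(58)), (np.int64(-38), np.int64(6)), (np.int64(-38), np.int64(24)), (np.int64(-38), np.int64(41)), (np.int64(-38), np.int64(57)), (np.int64(-38), np.int64(50)), (np.int64(-37), np.int64(51)), (np.int64(-37), np.int64(37)), (np.int64(-37), np.int64(38)), (np.int64(-35), np.int64(9)), (np.int64(-32), np.int64(12)), (np.int64(-30), np.int64(11)), (np.int64(-27), np.int64(10)), (np.int64(-23), np.int64(10)), (np.int64(-21), np.int64(9)), (np.int64(-18), np.int64(93)), (np.int64(-16), np.int64(91)), (np.int64(-15), np.int64(95)), (np.int64(-14), np.int64(33)), (np.int64(-13), np.int64(95)), (np.int64(-11), np.int64(60)), (np.int64(-10), np.int64(58)), (np.int64(-9), np.int64(93)), (np.int64(-7), np.int64(57)), (np.int64(-7), np.int64(91)), (np.int64(-7), np.int64(92)), (np.int64(-5), np.int64(57)), (np.int64(-3), np.int64(57)), (np.int64(-2), np.int64(61))]
-46 [(np.int64(-40), np.int64(58)), (np.int64(-38), np.int64(30)), (np.int64(-38), np.int64(55)), (np.int64(-38), np.int64(56)), (np.int64(-38), np.int64(8
[... 5705 characters left out ...]
int64(17)), (np.int64(-38), np.int64(34)), (np.int64(-37), np.int64(57)), (np.int64(-37), np.int64(18)), (np.int64(-37), np.int64(51)), (np.int64(-37), np.int64(11)), (np.int64(-35), np.int64(9)), (np.int64(-17), np.int64(63)), (np.int64(-14), np.int64(59)), (np.int64(-11), np.int64(59)), (np.int64(-9), np.int64(58)), (np.int64(-7), np.int64(59)), (np.int64(-4), np.int64(59)), (np.int64(-1), np.int64(61))]
42 [(np.int64(-40), np.int64(8)), (np.int64(-38), np.int64(49)), (np.int64(-37), np.int64(26)), (np.int64(-37), np.int64(35)), (np.int64(-35), np.int64(10)), (np.int64(-20), np.int64(8)), (np.int64(-4), np.int64(59)), (np.int64(-1), np.int64(60))]
13.3833 [0.50235387 0.15125362 0.17986208]
```

View pics/t2.png

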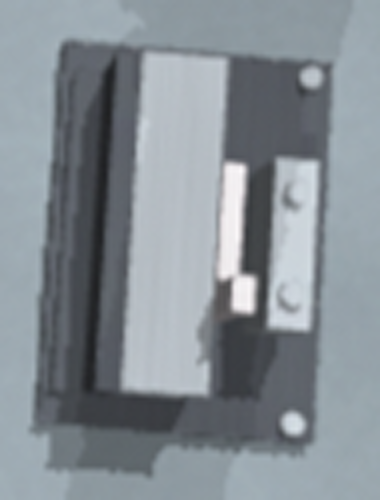

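The shim stands upright at jig y −19…−7 with its top at 60 mm, next to the tube at u≈230 of the crop. The remaining gap is about 20 mm. Now the wedge: pick it and lower its tip in.

```bash
cat >> h.py <<'E'
def jw(x,y): # jig mm -> world m
    return [.5515+(x*.9974+y*.0724)/1e3, -.1861+(-x*.0724+y*.9974)/1e3]
E
python3 - <<'E'
from h import *
w=[.5018,.1533]
move_straight([*w,.069],.12); clamp()
print(current_clock(),current_width(),current_tool_pos(),current_force())
move_straight([*w,.115],.08); move_straight([*w,.20],.2); print(current_force(),current_width(),current_clock())
p=jw(-5,-31.5)
move_ptp([*p,.20],q(-4.15)); sleep(.2); f0=current_force(); np.save('f0.npy',f0); print(current_clock(),current_tool_pos(),p)
for z in (.15,.125,.118,.110):
    move_straight([*p,z],.1); f=current_force()-f0; print(z,f.round(1))
    if abs(f).max()>8: break
im,d=shot('scene'); cv2.imwrite('pics/s3.png',cv2.resize(im[90:230,120:300],None,fx=4,fy=4,interpolation=2)[:,:,::-1])
print(current_clock(),current_tool_pos(),current_width())
E
```

```text
15.1583 0.009081140587828896 [0.50244664 0.15569114 0.06968133] [-1.36504453  3.30081491  5.32411797]
[ 0.27657264 -0.99075693 -4.34818033] 0.009007186494842043 16.4583
18.05 [ 0.54480464 -0.21528514  0.20005312] [0.5442324, -0.2171561]
0.15 [-0.4  0.3  0. ]
0.125 [-0.7  0.5 -0. ]
0.118 [-1.2 -0.3 -0.7]
0.11 [-1.8 -0.2 -0.9]
19.65 [ 0.54392574 -0.21710827  0.10964441] 0.009111945617981416
```

View pics/s3.png

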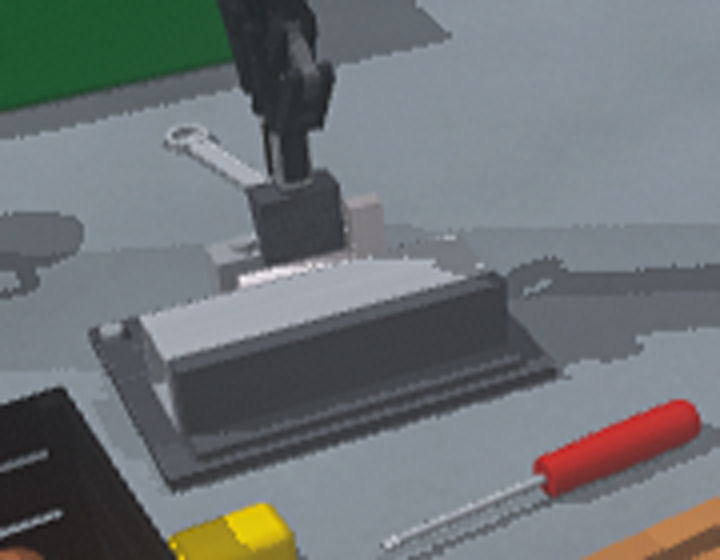

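The wedge is upright, its tip is entering between shim and stop, and no contact forces show yet. Now I'll shift it toward the shim and press down with force monitoring.

```bash
python3 - <<'E'
from h import *
f0=np.load('f0.npy')
def go(y,z,s=.05):
    move_straight([*jw(-5,y),z],s); f=current_force()-f0
    print(y,z,f.round(1),current_tool_pos().round(4)); return f
go(-31,.098); go(-29,.096)
z=.096;y=-28.5
while z>.066:
    z-=.002 if z>.084 else .001
    f=go(y,z,.03)
    if f[2]>33 or np.hypot(*f[:2])>25: break
sleep(.5); f=current_force()-f0
print(current_clock(),f,current_tool_pos(),current_width(),current_moment())
E
```

```text
-31 0.098 [-1.3  0.5  0.3] [ 0.5439 -0.2165  0.0974]
-29 0.096 [-0.  -0.5 -0.5] [ 0.5445 -0.2149  0.096 ]
-28.5 0.094 [-0.8 -2.3 -0.9] [ 0.5445 -0.2147  0.094 ]
-28.5 0.092 [-0.2 -1.8 -0.1] [ 0.5445 -0.2146  0.0919]
-28.5 0.09 [-0.4 -3.2  0.4] [ 0.5444 -0.2145  0.0899]
-28.5 0.088 [-0.8 -3.5 -1.3] [ 0.5444 -0.2145  0.0878]
-28.5 0.086 [-0.1 -3.5 -1.7] [ 0.5444 -0.2145  0.0859]
-28.5 0.08399999999999999 [-1.2 -4.9 -1.9] [ 0.5444 -0.2145  0.0839]
-28.5 0.08299999999999999 [-0.2 -4.6 -1.1] [ 0.5444 -0.2144  0.0829]
-28.5 0.08199999999999999 [-1.1 -4.5 -0.7] [ 0.5444 -0.2145  0.082 ]
-28.5 0.08099999999999999 [-0.7 -3.9  1.1] [ 0.5445 -0.2144  0.081 ]
-28.5 0.07999999999999999 [-1.2 -5.5 -0.2] [ 0.5445 -0.2144  0.0799]
-28.5 0.07899999999999999 [-1.  -4.8  0.5] [ 0.5445 -0.2145  0.0789]
-28.5 0.07799999999999999 [ 0.1 -5.3 -1.1] [ 0.5445 -0.2144  0.0779]
-28.5 0.07699999999999999 [-1.1 -4.4  3.9] [ 0.5446 -0.2144  0.0774]
-28.5 0.07599999999999998 [-2.2 -4.8 10.4] [ 0.5447 -0.2144  0.077 ]
-28.5 0.07499999999999998 [-3.4 -3.2 14.8] [ 0.5449 -0.2144  0.0767]
-28.5 0.07399999999999998 [-4.5 -2.9 20.9] [ 0.545  -0.2144  0.0765]
-28.5 0.07299999999999998 [-6.2 -2.1 26.1] [ 0.5451 -0.2143  0.0763]
-28.5 0.07199999999999998 [-7.4 -1.1 32.1] [ 0.5452 -0.2143  0.0761]
-28.5 0.07099999999999998 [-9.  -0.4 37. ] [ 0.5453 -0.2142  0.0757]
25.5417 [-8.60725009 -2.10826272 36.50045577] [ 0.54531485 -0.21416154  0.07574014] 0.00912993491322154 [-0.72028619  1.87478009  0.0174682 ]
```

It went tight at TCP z 0.0774, which puts the tip at ≈16.4 mm against 16.5 mm predicted from the gap. It now holds 36 N. A last look.

```bash
python3 - <<'E'
from h import *
im,d=shot('scene'); a=cv2.resize(im[100:220,130:270],None,fx=4,fy=4,interpolation=2)
W=pts('scene',d);J=fr([.5515,-.1861],-4.15)(W)*1e3
x,y,h=J[...,0],J[...,1],J[...,2]
k=(x>-28)&(x<18)&(y<-10)&(y>-24)&(h>50)
print('wedge upright face h range',np.percentile(h[k],[2,98]).round(1))
k=(abs(x)<90)&(y>-3)&(y<40)&(h>50)&(h<75); print('tube',*[x.round(1) for x in rect(J[k]/1e3)[:2]] ,rect(J[k]/1e3)[2],np.median(h[k]), np.polyfit(x[k],h[k],1),np.polyfit(y[k],h[k],1))
im,d=shot('top'); b=cv2.resize(im[115:240,290:385],None,fx=2.5,fy=2.5)
b=cv2.copyMakeBorder(b,0,a.shape[0]-b.shape[0],0,0,0)
cv2.imwrite('pics/fin.png',np.hstack([a,b])[:,:,::-1])
print(current_clock(),current_force(),current_tool_pos(),current_dq().round(4))
E
```

```text
wedge upright face h range [ 60.6 189.9]
tube [ 0.1 18.5] [179.7  42.7] 0.0 62.15514656108198 [3.05144689e-04 6.21178467e+01] [1.25114728e-03 6.20957685e+01]
25.6417 [-7.81512038 -1.25907932 35.49550228] [ 0.5453286  -0.21411422  0.07574072] [-0.0011  0.002   0.0015  0.0008  0.0005  0.0008 -0.0007]
```

View pics/fin.png

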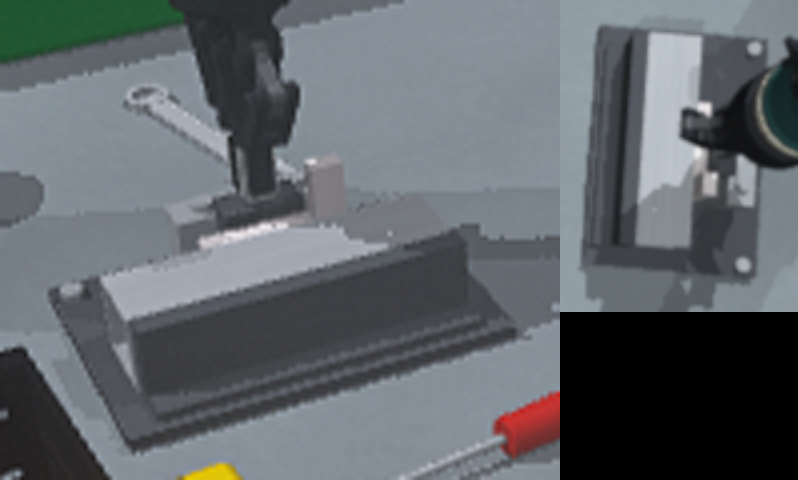

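The wedge sits deep and level at (255,205), with the shim upright and its tab at (325,185). The tube is flat and parallel to the fence. The push holds steady at 35 N, so I'm handing in.

```bash
python3 -c "
from h import *
print(close_job(),current_clock(),current_force(),current_tool_pos(),current_width())"
```

```text
the job is handed in; nothing more can be done
the job is handed in; nothing more can be done
```

The job is handed in, and every check I could make passed. There is no verdict, and the last force reading is from just before hand-in, at about 26 s.

- **Shim:** The gap measured about 32.4 mm, so I used one shim. I stood it fully down against the tube and let go; the top view showed it upright with its top level at 60 mm. The other shim was left in the rack, more than 0.3 m away.
- **Wedge:** I put it in with its upright face to the shim and its slope to the stop. It went tight with the tip about 16.4 mm above the bench, against 16.5 mm predicted from the gap. I pressed it on to about 14.7 mm, with no sign of reaching the plate.
- **Last checks:** The push was steady at about 35 N down, still gripped (9 mm finger opening) and at rest. The tube looked flat and parallel to the jig.

**Not confirmed:**
- **Contact forces:** The forces at the fence, stop and shim were not measured directly, only inferred from the wrist force.
- **Sideways force:** An x force of about 8 N built up during pressing, along with about 1 mm of sideways drift.
- **Wedge height:** My final camera check of it was spoiled because the gripper was in the mask, so I relied on the arm's position instead.

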